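Clamp a carbon insert under the swing gate of a shoe clamp bracket

ROBOT

A 7-joint arm with a two-finger parallel gripper is mounted at the origin on the work surface. World frame = base frame: x ahead of the robot, y to its left, z up, the work surface at z = 0. Lengths are in m, angles in rad, forces in N, time in s.
With the tool pointing down it reaches from about 0.425 to 1.025 m from the base axis. Payload 9.4 kg.
Tool frame: the origin (TCP) lies midway between the tips of the shut fingers; the grasp point (between the pads) lies env.tcp_to_grasp behind it (env.tcp_to_grasp is the distance from the TCP to the grasp point, in m); z points along the fingers, x is the direction in which the jaws open and shut, and the axes are right-handed (so a half turn about z gives the same grasp; the last joint's range is limited). The gripper opens to 85 mm and grips with 20 to 120 N. Pads are 22 mm wide; open, the fingers measure 114 mm over their backs; the gripper's body (76 mm by 85 mm) begins 54 mm behind the grasp point. The pads swing forward as they close: fully open they stand 13 mm farther back than shut.
Start: joints at [-1.225, 0.599, -0.003, 1.599, 0.002, 0.943, -0.08], TCP at [0.297, 0.661, 0.231] pointing down, gripper open.
Joint ranges: [-2.57, 2.57], [-0.35, 1.97], [-1.29, 1.29], [0.11, 2.56], [-1.05, 4.19], [0.11, 1.86], [-2.63, 2.63]. Speed limits (rad/s): [2.22, 2.22, 3.01, 3.01, 3.14, 3.14, 3.14].

INTERFACE

Orientations are given as a unit quaternion [w, x, y, z].
In Python, from plant import env, vision gives the robot as it stands.
- The arm moves only by the tool apply_moves, never from a script. Its argument "increments" is one flat list of numbers, 5 for each row, row after row: the opening, from 0 (shut) to 1 (fully open), then the shift along the tool's x, y, z in mm, then the turn about the tool's z in rad. In form: [fingers, x, y, z, twist, fingers, x, y, z, twist, ...]. A call has 1 to 20 rows; each row is the pose to reach, as a shift and turn from the pose measured when the call began, along the tool's axes at that moment; what a row does not reach only later rows make up. A row lasts 1/10 s, in which the tool goes at most 50 mm and 8.59 degrees, less where a joint would pass 70% of its speed; a pose out of reach is approached as far as the arm can. A call with a gripper value outside its range is refused whole. The fingers move at their own pace and stop on an object; the grip force is fixed at half the most. Time passes only in rows, so rows that repeat a pose let the fingers close. It gives the time, the measured TCP pose, the force and the opening at its end, in the units of the state.
- env.state(): the state, without advancing time (a new reading comes with each control period).
- vision.snapshot(name): name is "scene" or "side" or "wrist"; returns a dict with "frame" (384x512x3 uint8, red, green, blue), "fx", "fy", "cx", "cy" (pixels), "R" (3x3) and "t" (3): a world point X has camera coordinates R X + t. Camera axes: x right, y down, z forward; pixel columns grow to the right and rows downward; lengths in m; the calibration is good to about 2 mm. A picture is of the moment at which its call begins. There is no depth.
- env.job_done(): hands the job in, once; it reports no verdict.
The state is a dict: "time_s": time; "qpos": joint angles; "joint_vel": joint speeds; "tau": joint torques, N m; "tcp_pos": TCP position; "tool_rot": TCP orientation; "force": force on the tool from outside, world axes, zero at the start; "wrist_torque": the same for the moment, N m; "grip_width": finger opening in m.
Only numpy, scipy, OpenCV 4.12 (cv2) and the standard library are available. Lean on these libraries where they do the work, as an engineer would, in place of code of your own. Each camera call takes 0.05 s, during which the arm holds its last target. There are 200 camera calls.

TASK

Set the carbon insert down into the nest of the clamp bracket, swing the steel gate shut over it until it meets its stop, and turn the T-handle clockwise until the resistance clearly rises and the insert is firmly clamped. The carbon is brittle: stop soon after the resistance rises. Let go of the handle and leave the caliper, the spacer and the wrench where they lie.

Things in the scene. Friction and masses are not known exactly. Their poses are not given: they have to be found in the camera images.
- insert: loose carbon insert, a pewter-grey bar of carbon 94 long (its y), 26 wide (its x), on an aluminium carrier strip 100 long, 30 wide and 8 high; 32 high in all, about 0.2 kg. Origin: centre of its underside; z up. It starts lying flat on the bench. Either way round is right in the nest.
- bracket: olive-drab shoe clamp bracket, fixed to the bench. Origin: at bench height under the nest's centre; x points from the nest to the gate's hinge pin, z up. Base plate 16 thick, x from -45 to 110, y -70 to 70. The upright hinge pin is at x = 90, y = 0, on a boss of 38 diameter, 74 high; the pin's cap reaches 124.
- nest (a point): centre of the nest's mouth, 37 above the bench, axes as the bracket's. Inside 35 (x) by 105 (y): the insert's length goes along y. End walls, and side walls only near the ends: for 30 either side of the centre the sides are open down to the base plate, so fingers can straddle the insert. The floor, a packing plate 22 wide, is 24 to 28 above the bench, different every time, not measured.
- gate: the steel gate with all it carries: arm 30 wide, from 77 to 100 above the bench. Origin: on the hinge pin at bench height; its -x runs along the arm, the screw stands 90 out. Shut, against its stop: its axes line up with the bracket's and the screw is over the nest's centre. It starts swung open 1.35 to 2.0 rad anticlockwise (seen from above), stays where left, and swings with about 0.15 N m.
- t_bar (a point): centre of the T-handle's level cross bar, on the screw axis, always 135 above the bench (the handle drives a captive nut: it neither rises nor sinks). Bar 90 long along the point's y, 12 wide (its x), 14 high; under it a stem of 10 diameter, then at 107 a collar of 28 diameter and at 100 the arm. Clockwise from above tightens; several grasps are possible, 1.2 to 3.3 rad in all.
- screw (a point): point on the screw axis, at the top of the gate's arm, 100 above the bench. Turning the handle clockwise drives a spring-backed pad of 24 diameter down 3.5 per rad; at the start it clears a seated insert by 2 to 8, unknown. The screw is self-locking and keeps its load when let go. Tightening also presses the gate against its shut stop.
- pin (a point): point on the hinge pin's axis, 100 above the bench. Handle torque by feel: about 0.35 N m while running free, the same throughout (less when read after a quick stop); after the pad touches it grows by about 0.2 N m per rad. Firmly clamped is 0.12 to 0.30 N m above free running (35 to 85 N on the insert); 0.42 above it (120 N) breaks the carbon.
- caliper: bystander: polished steel caliper lying flat, 200 long (its y), up to 70 wide, 9 high; origin under the middle of its beam.
- spacer: bystander: cream porcelain spacer ring, 52 diameter, hole 24, 22 high; origin: centre of its underside.
- wrench: bystander: steel wrench lying flat along its x, 170 long; origin: under its middle.
Mind the look-alikes: they are no part of the job. Of the things that look like the bracket, the smaller one is meant.

How it is judged:
On the way, in this order (a step that is already met when the one before it is completed fails the run):
1. the insert sits in the nest, let go (horizontal distance between insert and bracket below 0.006 m and z of insert in the frame of bracket below 0.0295 m and angle between the y axis of insert and the y axis of bracket, either way round below 0.08 rad and angle between insert's own z axis and vertical below 0.06 rad and contact force between the fingers and insert below 0.3 N), for 0.2 s.
2. the gate is shut over the insert (horizontal distance between insert and bracket below 0.006 m and z of insert in the frame of bracket below 0.0295 m and angle between the y axis of insert and the y axis of bracket, either way round below 0.08 rad and angle between insert's own z axis and vertical below 0.06 rad and angle between the x axis of gate and the x axis of bracket, either way round below 0.06 rad), for 0.1 s.
3. the pad presses the insert with 30 to 90 N (all of step 2 and contact force between gate and insert between 30 and 90 N), for 0.2 s.
At the end, for the whole second after the job is handed in: Insert flat on the nest floor (within 6 mm of the nest centre, underside at most 29.5 mm up, turned under 0.08 rad, tilted under 0.06 rad), gate within 0.06 rad of shut, pad pressing the insert with 30 to 90 N, all let go and at rest (all of step 3 and linear speed of insert below 0.02 m/s); the robot touches nothing.
It fails at once if the carbon is crushed: the gate's pad presses it with more than 120 N (contact force between gate and insert above 120 N).
It fails at once if the steel caliper is disturbed (moved more than 25 mm) (distance of caliper from where it was at the start of the episode above 0.025 m).
It fails at once if the porcelain spacer is disturbed (moved more than 25 mm) (distance of spacer from where it was at the start of the episode above 0.025 m).
It fails at once if the wrench is disturbed (moved more than 25 mm) (distance of wrench from where it was at the start of the episode above 0.025 m).
It also fails if it takes over 72 s, if anything falls off the work surface, if the arm or the gripper's body presses on something with over 40 N, if the wrist force passes 120 N, or if a joint passes its speed limit or range.

## Working session

There is one attempt and no reset: what is moved stays moved. The work goes in short steps, Python scripts to look and compute and a tool call to move; the robot and the scene stay as the last step left them, time stands still between calls to the robot, and variables do not carry over. Pictures are saved under pics/ and viewed, about 8 in all and at most 12, crops included, and the job is handed in when it is done.

Besides the shell and the picture viewer there is one more tool, called after ">>>" as name(argument=value, ...) on one line, values as JSON. apply_moves: Moves the arm, as the interface text tells. Its arguments: {"type":"object","properties":{"increments":{"type":"array"}},"required":["increments"]}

```bash
ls; mkdir -p pics
cat > h.py <<'E'
import numpy as np, cv2
from plant import env, vision
def snap(n,f):
    s=vision.snapshot(n); cv2.imwrite(f'pics/{f}.png',cv2.cvtColor(s['frame'],cv2.COLOR_RGB2BGR))
    np.savez(f'pics/{f}.npz',**{k:np.array(v) for k,v in s.items()}); return s
def load(f): return dict(np.load(f'pics/{f}.npz'))
def ray(s,u,v):
    R=np.array(s['R']);t=np.array(s['t']); c=-R.T@t
    d=R.T@np.array([(u-s['cx'])/s['fx'],(v-s['cy'])/s['fy'],1.]); return c,d/np.linalg.norm(d)
def onz(s,u,v,z):
    c,d=ray(s,u,v); return c+d*(z-c[2])/d[2]
def proj(s,X):
    p=np.array(s['R'])@np.array(X)+np.array(s['t']); return np.array([s['fx']*p[0]/p[2]+s['cx'],s['fy']*p[1]/p[2]+s['cy']])
def tri(s1,p1,s2,p2):
    c1,d1=ray(s1,*p1);c2,d2=ray(s2,*p2)
    k=np.linalg.lstsq(np.c_[d1,-d2],c2-c1,rcond=None)[0]
    a=c1+k[0]*d1;b=c2+k[1]*d2; return (a+b)/2,np.linalg.norm(a-b)
E
python3 - <<'E'
from h import *
a=snap('scene','scene0');b=snap('side','side0')
snap('wrist','wrist0')
for s in(a,b): print(s['fx'],-np.array(s['R']).T@np.array(s['t']))
print(env.state(),env.tcp_to_grasp)
E
```

```text
pics
452.3780876454481 [1.38728556 0.50227763 1.21392634]
493.60505501579166 [ 0.11935631 -0.85131254  1.18261458]
{'time_s': 0.15, 'qpos': array([-1.22470021,  0.59995134, -0.00251332,  1.5999493 ,  0.00182289,
        0.94290352, -0.07980682]), 'joint_vel': array([-5.05311116e-05, -3.56508802e-03,  3.31461963e-04, -2.67770723e-03,
        9.25283253e-04, -1.26334202e-05,  1.30219984e-03]), 'tau': array([ 3.11023658e-03, -7.76995754e+01,  1.56673931e+00, -2.58235860e+01,
        1.24693898e-02,  6.84504150e-03,  1.74077115e-05]), 'tcp_pos': array([0.29735938, 0.66082126, 0.23060743]), 'tool_rot': array([ 3.89548382e-04,  8.39724600e-01,  5.43012182e-01, -4.63260032e-04]), 'force': array([ 0.12210801, -0.56872848,  0.25770162]), 'wrist_torque': array([-0.01829366,  0.01518464,  0.0367148 ]), 'grip_width': 0.0850731870353824} 0.0187
```

View pics/scene0.png

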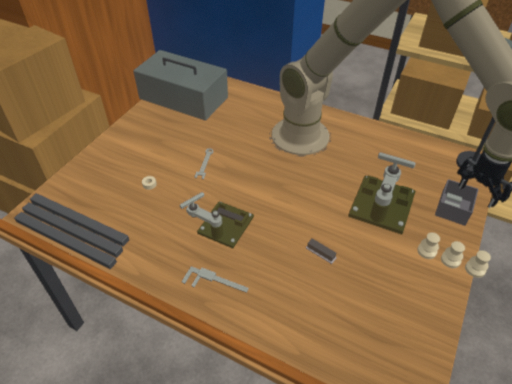

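View pics/side0.png

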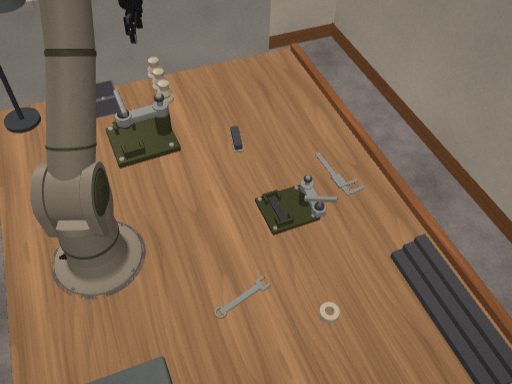

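Scene view: the small olive bracket is at (225,223), with its hinge boss at (215,220) and T-bar near (193,200). The bigger look-alike is at (383,203). The insert candidates are the pewter bar at (321,250), the long dark bars at (70,230) and the grey block at (457,200). Only (321,250) has the right size. I'll check both choices in one close crop.

Run:
```python
from h import *
a=cv2.imread('pics/scene0.png');b=cv2.imread('pics/side0.png')
def c(i,x,y,w,h,W,H): return cv2.resize(i[y:y+h,x:x+w],(W,H),interpolation=cv2.INTER_CUBIC)
A=c(a,170,180,100,75,400,300);B=c(a,290,225,60,45,400,300)
C=c(b,245,165,100,75,400,300);D=c(b,210,115,60,45,400,300)
cv2.imwrite('pics/crop1.png',np.vstack([np.hstack([A,B]),np.hstack([C,D])]))
```

```text
(no output)
```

View pics/crop1.png

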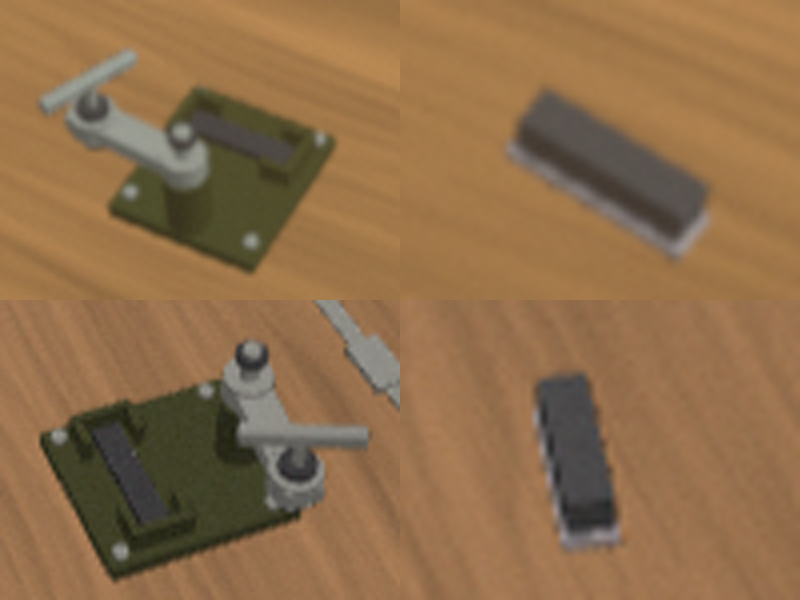

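Crop confirms it: the pewter bar on its pale aluminium strip is at scene (321,250). The small bracket has an empty nest with the dark packing plate showing, and the gate is open with the T-bar around (192,200). Next I'll locate the corners.

Run:
```python
from h import *
a=load('scene0');b=load('side0')
A=lambda x,y:(170+x/4-.4,180+y/4-.4)
B=lambda x,y:(290+(x-400)/6.667-.4,225+y/6.667-.4)
C=lambda x,y:(245+x/4-.4,165+(y-300)/4-.4)
D=lambda x,y:(210+(x-400)/6.667-.4,115+(y-300)/6.667-.4)
np.set_printoptions(precision=4,suppress=True)
print('scene plate',[onz(a,*A(*p),.016)[:2] for p in[(200,87),(335,140),(255,262),(112,203)]])
print('side plate',[onz(b,*C(*p),.016)[:2] for p in[(42,437),(115,570),(298,510)]])
print('cap',onz(a,*A(181,126),.124),onz(b,*C(251,345),.124),tri(a,A(181,126),b,C(251,345)))
print('bar ends scene',onz(a,*A(43,101),.142),onz(a,*A(131,56),.142),'side',onz(b,*C(240,432),.142),onz(b,*C(367,434),.142))
print('collar top',onz(a,*A(92,103),.107),onz(b,*C(299,458),.107))
print('insert top scene',[onz(a,*B(*p),.032) for p in[(545,92),(706,186),(685,222),(517,132)]])
print('insert top side',[onz(b,*D(*p),.032) for p in[(538,382),(583,376),(612,505),(568,508)]])
```

```text
scene plate [array([ 0.4859, -0.0985]), array([0.4854, 0.0365]), array([0.6315, 0.0385]), array([ 0.6335, -0.0981])]
side plate [array([0.4822, 0.0271]), array([ 0.4861, -0.1069]), array([ 0.6338, -0.1054])]
cap [ 0.6102 -0.0368  0.124 ] [ 0.6207 -0.0284  0.124 ] (array([ 0.6165, -0.0336,  0.1316]), np.float64(0.0019754933848742284))
bar ends scene [ 0.651  -0.1383  0.142 ] [ 0.5773 -0.1021  0.142 ] side [ 0.5708 -0.1119  0.142 ] [ 0.6512 -0.1444  0.142 ]
collar top [ 0.6103 -0.1224  0.107 ] [ 0.6145 -0.123   0.107 ]
insert top scene [array([0.5005, 0.2572, 0.032 ]), array([0.5171, 0.3465, 0.032 ]), array([0.5412, 0.3449, 0.032 ]), array([0.5292, 0.2545, 0.032 ])]
insert top side [array([0.5143, 0.3404, 0.032 ]), array([0.5374, 0.3365, 0.032 ]), array([0.5185, 0.2432, 0.032 ]), array([0.4974, 0.2489, 0.032 ])]
```

```bash
cat >> h.py <<'E'
from scipy.spatial.transform import Rotation as Rn
def pose():
    s=env.state(); R=Rn.from_quat(s['tool_rot'],scalar_first=True).as_matrix(); return s,np.array(s['tcp_pos']),R
def go(x,y,z,ang):
    s,p,R=pose(); d=R.T@(np.array([x,y,z])-p)*1000
    a0=np.arctan2(R[1,0],R[0,0]); tw=(a0-ang+np.pi/2)%np.pi-np.pi/2
    print('t',round(s['time_s'],2),'tcp',p.round(4),'jaw',a0.round(3),'F',s['force'].round(2),'w',round(s['grip_width'],4),'q7',round(s['qpos'][6],3))
    print('  shift mm',d.round(1),'twist',tw.round(3),'tilt',R[:,2].round(4))
E
python3 -c "
from h import *
go(.519,.297,.20,-.185)"
```

```text
t 0.15 tcp [0.2974 0.6608 0.2306] jaw 1.148 F [ 0.12 -0.57  0.26] w 0.0851 q7 -0.08
  shift mm [-240.8  351.4   30.9] twist 1.333 tilt [-4.0e-04 -1.2e-03 -1.0e+00]
```

>>> apply_moves(increments=[1,-241,351,31,1.33,1,-241,351,31,1.33,1,-241,351,31,1.33,1,-241,351,31,1.33,1,-241,351,31,1.33,1,-241,351,31,1.33,1,-241,351,31,1.33,1,-241,351,31,1.33,1,-241,351,31,1.33,1,-241,351,31,1.33,1,-241,351,31,1.33,1,-241,351,31,1.33,1,-241,351,31,1.33,1,-241,351,31,1.33])

```text
time_s: 1.55
tcp_pos: [0.518, 0.2981, 0.1999]
tool_rot: [0.0, 0.996, -0.09, -0.0]
force: [0.5, -0.5, -0.5]
grip_width: 0.0855
```

```bash
python3 -c "
from h import *
s=snap('wrist','w1');print(s['fx'],-np.array(s['R']).T@np.array(s['t']))
go(.519,.297,.20,-.185)"
```

```text
344.1981861499011 [0.53433077 0.38058691 0.34270485]
t 1.6 tcp [0.5181 0.2979 0.1999] jaw -0.18 F [ 0.17 -0.63 -0.4 ] w 0.0854 q7 -0.537
  shift mm [ 1.   0.7 -0.1] twist 0.005 tilt [-5.e-04 -9.e-04 -1.e+00]
```

View pics/w1.png

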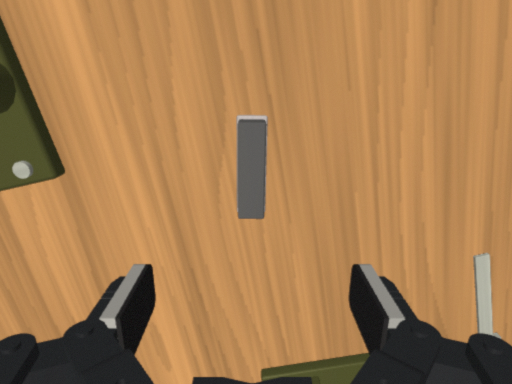

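Wrist view: the insert top spans (239,121) to (265,217), near-parallel to the image columns. I'll measure its rectangle.

Run:
```python
from h import *
s=load('w1');f=s['frame'].astype(int)
m=((f.max(2)<110)&(f.max(2)-f.min(2)<20)).astype(np.uint8); m[:, :200]=0;m[:,300:]=0;m[250:]=0
c=max(cv2.findContours(m,0,2)[0],key=cv2.contourArea)
P=np.array([onz(s,u,v,.032)[:2] for u,v in cv2.boxPoints(cv2.minAreaRect(c))])
print(P.round(4),P.mean(0))
for i in range(2):
    e=P[i+1]-P[i];print(np.linalg.norm(e),np.arctan2(e[1],e[0]))
```

```text
[[0.4977 0.2542]
 [0.5156 0.3458]
 [0.54   0.3414]
 [0.5246 0.2494]] [0.51948609 0.29770518]
0.09331314291158556 1.3782333826526052
0.024870932281942842 -0.17940391984466558
```

>>> apply_moves(increments=[1,1.4,0,50,0,1,1.4,0,100,0,1,1.4,0,150,0,1,1.4,0,180,0,1,1.4,0,194,0,1,1.4,0,194,0,1,1.4,0,194,0,0,1.4,0,194,0,0,1.4,0,194,0,0,1.4,0,194,0,0,1.4,0,194,0,0,1.4,0,194,0,0,1.4,0,194,0,0,1.4,0,194,0])

```text
time_s: 3.0
tcp_pos: [0.5194, 0.2978, 0.007]
tool_rot: [-0.0, 0.996, -0.09, -0.0]
force: [-2.2, 0.2, 11.0]
grip_width: 0.0258
```

```bash
python3 -c "
from h import *
go(.529,-.033,.20,0)
snap('wrist','w2')"
```

```text
t 3.0 tcp [0.5194 0.2978 0.007 ] jaw -0.18 F [-2.23  0.25 10.99] w 0.0258 q7 -0.422
  shift mm [  68.7  323.7 -193. ] twist -0.18 tilt [-1.e-04  0.e+00 -1.e+00]
```

>>> apply_moves(increments=[0,0,0,-20,0,0,0,0,-60,0,0,0,0,-110,0,0,0,0,-160,0,0,0,0,-193,0,0,78,373,-193,-0.18,0,78,373,-193,-0.18,0,78,373,-193,-0.18,0,78,373,-193,-0.18,0,78,373,-193,-0.18,0,78,373,-193,-0.18,0,78,373,-193,-0.18,0,78,373,-193,-0.18,0,78,373,-193,-0.18,0,78,373,-193,-0.18,0,78,373,-193,-0.18,0,78,373,-193,-0.18])

```text
time_s: 4.75
tcp_pos: [0.5294, -0.0816, 0.1999]
tool_rot: [-0.0, 1.0, 0.001, -0.0]
force: [0.8, 0.6, -2.0]
grip_width: 0.025
```

```bash
python3 -c "
from h import *
go(.529,-.033,.20,0)
snap('wrist','w3');snap('side','s3')"
```

```text
t 4.75 tcp [ 0.5294 -0.0816  0.1999] jaw 0.002 F [ 0.76  0.57 -1.98] w 0.025 q7 0.27
  shift mm [ -0.2 -48.6  -0.1] twist 0.002 tilt [-5.e-04  5.e-04 -1.e+00]
```

View pics/w3.png

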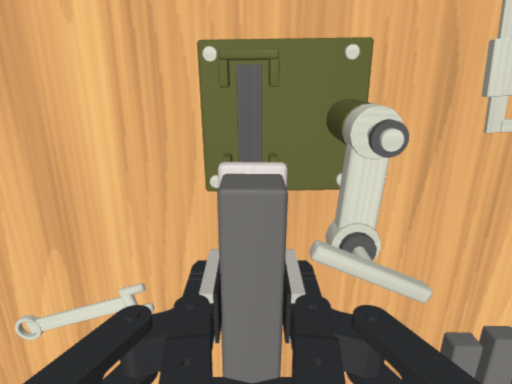

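Wrist view: the plate corners are about (198,40), (372,38) and (368,190). The nest's far end wall is at (249,54), the packing plate is at x 236-262, the pin cap is at (393,139), and the T-bar runs (315,250)-(428,293). The held insert's end strip spans (219-287,170).

Run:
```python
from h import *
s=load('w3');g=s['frame'];f=g.astype(int)
np.set_printoptions(precision=4,suppress=True)
P=lambda pts,z:print(z,[onz(s,u,v,z)[:2] for u,v in pts])
m=((f[...,1]>=f[...,0]-2)&(f[...,1]-f[...,2]>15)&(f.max(2)<120)).astype(np.uint8)
m=cv2.morphologyEx(m,cv2.MORPH_CLOSE,np.ones((5,5)))
ys,xs=np.nonzero(m);k=(ys<200)&(xs<400);xs=xs[k];ys=ys[k]
L=[];T=[];Rr=[]
for v in range(60,150,5): u=xs[ys==v];L.append((u.min(),v))
for v in range(60,100,5): u=xs[ys==v];Rr.append((u.max()+1,v))
for u in range(220,350,8): v=ys[xs==u];T.append((u,v.min()))
for n,Q in(('L',L),('R',Rr),('T',T)):
    W=np.array([onz(s,u,v,.016)[:2] for u,v in Q]); vx,vy,x0,y0=cv2.fitLine(W.astype(np.float32),cv2.DIST_HUBER,0,.0005,.01).ravel(); print(n,np.arctan2(vy,vx),x0,y0)
# packing plate edges
for v in range(75,150,15):
    r=f[v,205:300]; d=(r.max(1)-r.min(1)<16); u=np.nonzero(d)[0]+205; print(v,u.min(),u.max()+1,onz(s,u.min(),v,.026)[:2],onz(s,u.max()+1,v,.026)[:2])
P([(209,54),(352,51),(215,181)],.018)
P([(218,54),(279,54)],.037)
P([(393,139)],.124)
P([(316,243),(429,291)],.142)
big=cv2.resize(g[20:220,180:440],(780,600),interpolation=cv2.INTER_CUBIC);cv2.imwrite('pics/w3c.png',big[...,::-1])
```

```text
L -1.5558351 0.4845174 -0.020544788
R -1.5672444 0.63561 0.0007865186
T 0.011939059 0.55196273 0.031823233
75 237 261 [0.5175 0.0027] [0.5383 0.0027]
90 237 262 [ 0.5173 -0.0098] [ 0.5394 -0.0097]
105 237 262 [ 0.5172 -0.0226] [ 0.5395 -0.0225]
120 238 262 [ 0.5179 -0.0358] [ 0.5397 -0.0357]
135 238 262 [ 0.5178 -0.0493] [ 0.5398 -0.0493]
0.018 [array([0.4929, 0.02  ]), array([0.6176, 0.0227]), array([ 0.4944, -0.0959])]
0.037 [array([0.5025, 0.0189]), array([0.5527, 0.0191])]
0.124 [array([ 0.6203, -0.0357])]
0.142 [array([ 0.5723, -0.1003]), array([ 0.6518, -0.1366])]
```

View pics/w3c.png

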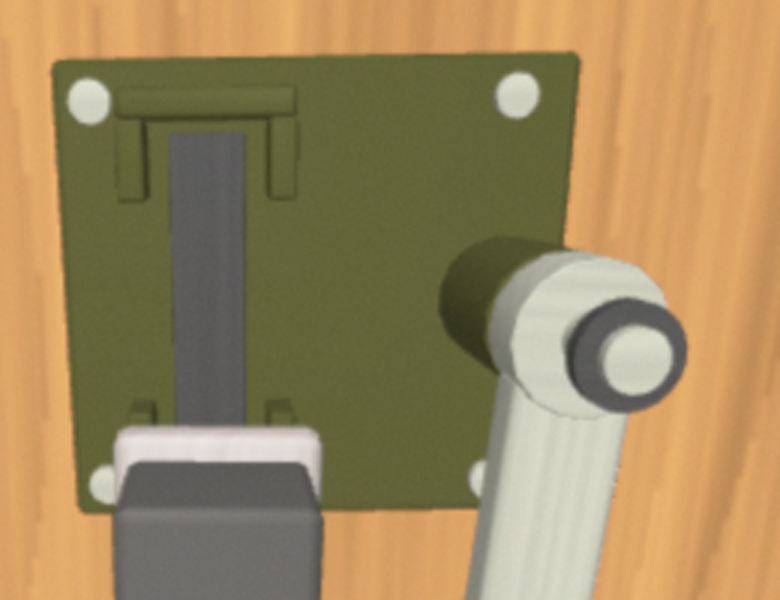

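Run:
```python
from h import *
s=load('w3');np.set_printoptions(precision=4,suppress=True)
q=lambda x,y,z:onz(s,x/3+180-.33,y/3+20-.33,z)[:2]
a,b=q(146,145,.037),q(268,145,.037);print('inner walls',a,b,(a+b)/2)
print('end inner',q(208,118,.037),'side ends',q(132,200,.037),q(282,198,.037),q(142,403,.037),q(280,403,.037))
a,b=q(116,180,.037),q(297,180,.037);print('outer',(a+b)/2)
e=onz(s,(115/3+321/3)/2+180,435/3+20,.18);print('insert end strip approx',e)
# held insert carbon top corners at far end: (133,463)-(303,463)
for z in(.2,.21,.215): print(z,q(133,465,z),q(303,465,z))
go(.5285,-.034,.2,.013)
```

```text
inner walls [0.5108 0.0082] [0.5447 0.0082] [0.5277 0.0082]
end inner [0.528  0.0152] side ends [ 0.5065 -0.0064] [ 0.5489 -0.0058] [ 0.5081 -0.0647] [ 0.5497 -0.0646]
outer [ 0.5276 -0.001 ]
insert end strip approx [ 0.5309 -0.0389  0.18  ]
0.2 [ 0.5185 -0.0381] [ 0.5429 -0.0381]
0.21 [ 0.5193 -0.0353] [ 0.542  -0.0353]
0.215 [ 0.5197 -0.0339] [ 0.5416 -0.0339]
t 4.85 tcp [ 0.5294 -0.0819  0.1999] jaw 0.002 F [ 0.98  0.62 -1.91] w 0.0252 q7 0.27
  shift mm [ -0.8 -47.9  -0.1] twist -0.011 tilt [-0.0004  0.0003 -1.    ]
```

Run:
```python
from h import *
s=load('w3');np.set_printoptions(precision=4,suppress=True)
g=cv2.cvtColor(s['frame'],cv2.COLOR_RGB2GRAY).astype(int)
print(g[155:200,252]); 
for v in(164,170,185,200,220): print(v,[ (u,int(g[v,u])) for u in range(212,296) if abs(g[v,u+1]-g[v,u-1])>25])
q=lambda x,y,z:onz(s,x/3+180-.33,y/3+20-.33,z)[:2]
for n,(l,r,v,z) in dict(striptop=(119,318,432,.201),carbbot=(133,303,463,.201),carbtop=(115,321,517,.225)).items():
    a,b=q(l,v,z),q(r,v,z);print(n,a,b,(a+b)/2)
```

```text
[ 90  89  89  91  90  89 105 148 187 200 214 224 225 222 219 217 217 216
 196 109  92  90  91  91  90  91  94  93  92  93  94  93  93  96 107 117
 123 121 117 112 109 110 109 109 110]
164 [(218, 102), (219, 147), (220, 173), (283, 180), (284, 165), (285, 144), (286, 110)]
170 [(217, 111), (218, 167), (219, 190), (285, 184), (286, 162), (287, 117)]
185 [(212, 192), (217, 199), (218, 174), (219, 150), (220, 110), (285, 110)]
200 [(216, 168), (217, 123), (287, 102), (288, 152)]
220 [(217, 167), (218, 117), (286, 99), (287, 150)]
striptop [ 0.5167 -0.033 ] [ 0.5448 -0.033 ] [ 0.5307 -0.033 ]
carbbot [ 0.5186 -0.0376] [ 0.5428 -0.0375] [ 0.5307 -0.0375]
carbtop [ 0.5183 -0.0376] [ 0.5431 -0.0375] [ 0.5307 -0.0376]
```

>>> apply_moves(increments=[0,-1.5,-30,0,-0.012,0,-1.5,-47,0,-0.012,0,-1.5,-47,40,-0.012,0,-1.5,-47,80,-0.012,0,-1.5,-47,120,-0.012,0,-1.5,-47,144,-0.012,0,-1.5,-47,146,-0.012,0,-1.5,-47,146,-0.012,0,-1.5,-47,146,-0.012])

```text
time_s: 5.75
tcp_pos: [0.5286, -0.0347, 0.0552]
tool_rot: [-0.0, 1.0, 0.007, 0.001]
force: [-0.1, 0.3, -1.8]
grip_width: 0.0248
```

Run:
```python
from h import *
go(.528,-.035,.034,.013)
w=snap('wrist','w4');a=snap('side','s4');b=snap('scene','c4')
def c(s,X,w,h,W,H):
    u,v=proj(s,X).astype(int);print(u-w//2,v-h//2); i=s['frame'][v-h//2:v+h//2,max(u-w//2,0):u+w//2]; return cv2.resize(i,(W,H),interpolation=cv2.INTER_CUBIC)
X=[.528,-.035,.04]
o=np.hstack([c(a,X,80,120,400,600),c(b,X,80,120,400,600)])
cv2.imwrite('pics/c4b.png',o[...,::-1])
```

```text
t 5.75 tcp [ 0.5286 -0.0347  0.0552] jaw 0.014 F [-0.09  0.3  -1.84] w 0.0248 q7 0.29
  shift mm [-0.6  0.3 21.2] twist 0.001 tilt [ 1.4e-03  3.0e-04 -1.0e+00]
237 144
189 151
```

View pics/w4.png

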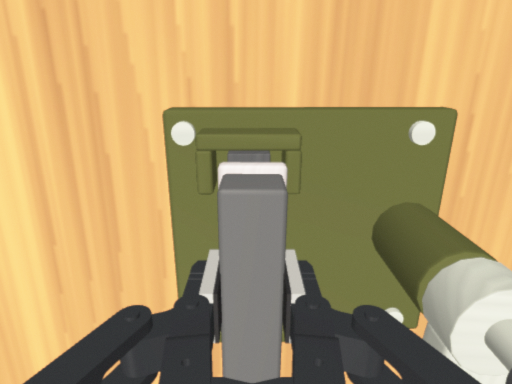

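View pics/c4b.png

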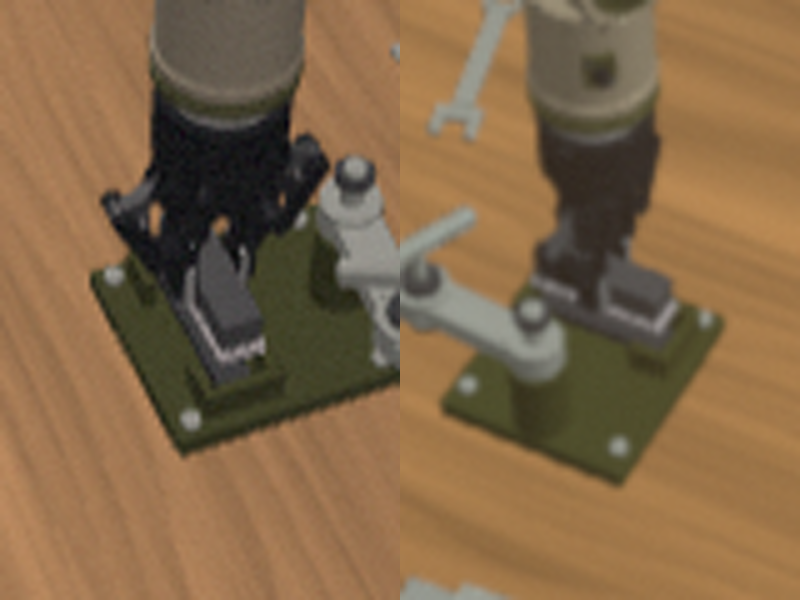

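Wrist view: strip end at (218-287,163), nest side walls outer at (197,170) and (301,170), end wall inner edge near v=150. The insert hangs over the nest in both side views. I'll compute the residual offset.

Run:
```python
from h import *
s=load('w4');np.set_printoptions(precision=4,suppress=True,linewidth=200)
f=s['frame'].astype(int);g=cv2.cvtColor(s['frame'],cv2.COLOR_RGB2GRAY).astype(int)
print('row170',190,g[170,190:310]);print('col222 from125',g[125:185,222]);print('col252',g[125:200,252])
p=lambda u,v,z:onz(s,u,v,z)[:2]
z0=env.state()['tcp_pos'][2]-.007
print('outer',p(197,170,.037),p(301,170,.037),'end wall inner',p(250,150,.037))
print('strip',p(218,166,z0+.008),p(287,166,z0+.008),'end',p(252,162,z0+.008),'carb bot end',p(252,175,z0+.008),'carb top',p(252,188,z0+.032))
```

```text
row170 190 [112 112 111 113 113 110 100 103 108 111 113 112 112 111 114 111 110 111 110 107 101  91  71  61  60  59  77 132 199 222 229 235 238 241 243 243 242 241 241 241 241 241 241 242 241 243 243 244 243
 243 242 242 240 241 243 244 244 243 243 243 241 240 239 239 240 241 243 244 242 241 243 244 243 242 242 242 242 242 242 241 240 241 240 240 241 242 241 242 240 239 237 237 237 234 228 216 189 138
 112 109 111 112 111 110 111 110 111 110 109 101  93 104 109 110 110 112 110 112 111 109]
col222 from125 [109 111 107  98  92  94  93  93  97 107 116 117 111 112 113 113 112 111 110 110 111 110 111 104  93  95 109 111 110 112 111 111 111 112 111 113 124 167 210 222 234 242 243 242 240 238 239 238 238
 234 212 177 158 139 118 110 108 105 105 106]
col252 [111 110 107  97  93  93  93  95  96 107 115 118 115 114 113 111 111 111 112 109 110 110 108 103  90  84  91  94  96 110 107 105 107 104 106 108 126 174 220 228 238 244 245 243 241 239 240 239 226
 133 108 108 107 109 109 110 108 111 109 109 111 111 112 114 125 138 145 143 138 134 130 129 131 130 130]
outer [0.5027 0.0056] [0.553  0.0063] end wall inner [0.5282 0.0157]
strip [0.5148 0.0127] [0.544  0.0131] end [0.5291 0.0146] carb bot end [0.5292 0.0089] carb top [0.5291 0.0109]
```

>>> apply_moves(increments=[0,-1.5,0.8,0,0,0,-1.5,0.8,4,0,0,-1.5,0.8,8,0,0,-1.5,0.8,11,0,0,-1.5,0.8,14,0,0,-1.5,0.8,16,0,0,-1.5,0.8,17,0,0,-1.5,0.8,17,0])

```text
time_s: 6.7
tcp_pos: [0.5271, -0.0355, 0.0381]
tool_rot: [-0.0, 1.0, 0.007, 0.001]
force: [0.1, 0.1, -1.3]
grip_width: 0.0251
```

Run:
```python
from h import *
go(.528,-.035,.034,.013)
```

```text
t 6.7 tcp [ 0.5271 -0.0355  0.0381] jaw 0.014 F [ 0.1   0.06 -1.29] w 0.0251 q7 0.298
  shift mm [ 1.  -0.5  4.1] twist 0.001 tilt [ 1.7e-03  4.0e-04 -1.0e+00]
```

>>> apply_moves(increments=[0,0,0,2,0,0,0,0,3,0,0,0,0,4,0,0,0,0,5,0,0,0,0,5,0])

```text
time_s: 7.2
tcp_pos: [0.5271, -0.0355, 0.0336]
tool_rot: [-0.0, 1.0, 0.007, 0.001]
force: [-1.3, 0.5, 6.5]
grip_width: 0.0252
```

>>> apply_moves(increments=[0,0,0,0,0,0.6,0,0,0,0,0.6,0,0,0,0,0.6,0,0,0,0,0.6,0,0,0,0,0.6,0,0,-30,0,0.6,0,0,-80,0,0.6,0,0,-130,0,0.6,0,0,-167,0,0.6,0,0,-167,0,0.6,0,0,-167,0])

```text
time_s: 8.3
tcp_pos: [0.527, -0.0353, 0.2014]
tool_rot: [-0.001, 1.0, 0.007, 0.002]
force: [-0.5, -0.0, 0.1]
grip_width: 0.0513
```

Run:
```python
from h import *
go(.528,-.035,.034,.013)
s=snap('wrist','w5');snap('side','s5')
```

```text
t 8.3 tcp [ 0.527  -0.0353  0.2014] jaw 0.015 F [-0.53 -0.    0.06] w 0.0513 q7 0.206
  shift mm [ 3.000e-01 -1.000e-01  1.674e+02] twist 0.002 tilt [ 0.0042  0.0011 -1.    ]
```

View pics/w5.png

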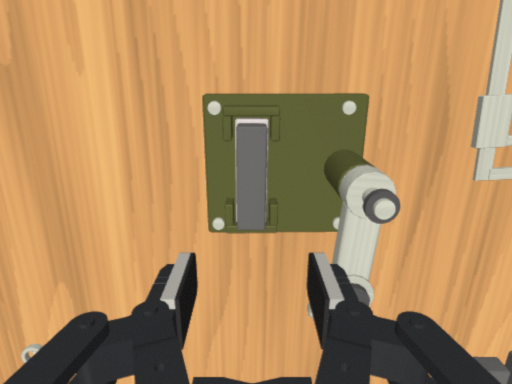

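Wrist view: the insert lies between the nest walls, carbon at (235-268,120-230). The open gate is still where it was, cap at (381,207). Now I'll go over the T-bar.

Run:
```python
from h import *
go(.613,-.121,.21,1.143)
s=load('w5');f=s['frame'].astype(int);g=cv2.cvtColor(s['frame'],cv2.COLOR_RGB2GRAY).astype(int)
# carbon top rect, z=.0266+.032
m=((f.max(2)<115)&(f.max(2)-f.min(2)<14)).astype(np.uint8);m[:,:225]=0;m[:,280:]=0;m[240:]=0;m[:115]=0
c=max(cv2.findContours(m,0,2)[0],key=cv2.contourArea)
P=np.array([onz(s,u,v,.0586)[:2] for u,v in cv2.boxPoints(cv2.minAreaRect(c))]);print(P.round(4),P.mean(0))
```

```text
t 8.4 tcp [ 0.5261 -0.0354  0.1998] jaw 0.014 F [-0.18 -1.08 -0.46] w 0.0514 q7 0.206
  shift mm [ 85.7  86.9 -10.3] twist -1.129 tilt [ 6.e-04  7.e-04 -1.e+00]
[[ 0.516   0.0109]
 [ 0.5406  0.0112]
 [ 0.5434 -0.0831]
 [ 0.5161 -0.0834]] [ 0.52900498 -0.03608167]
```

>>> apply_moves(increments=[1,86,87,-10,-1.13,1,86,87,-10,-1.13,1,86,87,-10,-1.13,1,86,87,-10,-1.13,1,86,87,-10,-1.13,1,86,87,-10,-1.13,1,86,87,-10,-1.13,1,86,87,-10,-1.13,1,86,87,-10,-1.13,1,86,87,-10,-1.13,1,86,87,-10,-1.13])

```text
time_s: 9.5
tcp_pos: [0.613, -0.1211, 0.2089]
tool_rot: [-0.001, 0.841, 0.541, -0.0]
force: [-0.2, 0.1, 0.3]
grip_width: 0.0853
```

Run:
```python
from h import *
go(.613,-.121,.21,1.143)
s=snap('wrist','w6')
```

```text
t 9.5 tcp [ 0.613  -0.1211  0.2089] jaw 1.143 F [-0.16  0.07  0.27] w 0.0853 q7 1.241
  shift mm [ 0.  -0.1 -1.1] twist -0.0 tilt [-7.e-04  1.e-03 -1.e+00]
```

View pics/w6.png

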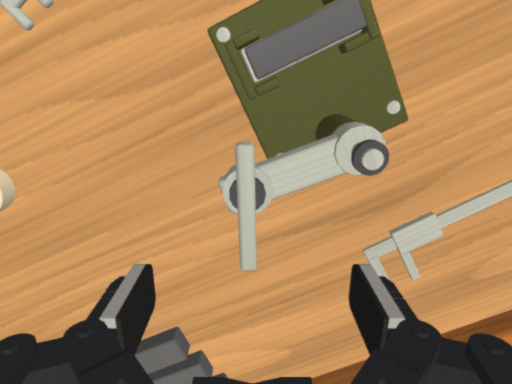

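Wrist view: the bar runs (245,144)-(248,269) and is nearly aligned with the jaws. The pin cap is at (373,156) and the collar around (246,192).

Run:
```python
from h import *
s=load('w6')
a,b=onz(s,245.5,144,.142),onz(s,248,270,.142)
c=(a+b)/2;d=b-a;ba=np.arctan2(d[1],d[0]);print(a,b,c,np.linalg.norm(d),ba,ba+np.pi/2)
p=onz(s,373,156,.124);print('pin',p,'arm angle',np.arctan2(*(p-c)[1::-1]),np.linalg.norm((p-c)[:2]))
print('collar',onz(s,245.5,192,.107))
go(c[0],c[1],.1165,(ba+np.pi/2))
```

```text
[ 0.57146834 -0.10685012  0.142     ] [ 0.65248055 -0.14248544  0.142     ] [ 0.61197444 -0.12466778  0.142     ] 0.08850341960587056 -0.4144029464952085 1.1563933802996882
pin [ 0.61749427 -0.03378107  0.124     ] arm angle 1.5101378377610497 0.09105417572652659
collar [ 0.61008447 -0.12539706  0.107     ]
t 9.55 tcp [ 0.6132 -0.121   0.2092] jaw 1.143 F [-0.77 -0.02  0.76] w 0.0851 q7 1.242
  shift mm [-3.9  0.5 92.7] twist -0.013 tilt [-3.e-04  8.e-04 -1.e+00]
```

>>> apply_moves(increments=[1,-4,0.5,40,-0.013,1,-4,0.5,75,-0.013,1,-4,0.5,92,-0.013,1,-4,0.5,92,-0.013,0,-4,0.5,92,-0.013,0,-4,0.5,92,-0.013,0,-4,0.5,92,-0.013,0,-4,0.5,92,-0.013,0,-4,0.5,92,-0.013,0,-4,0.5,92,-0.013,0,-4,0.5,92,-0.013,0,-4,0.5,92,-0.013])

```text
time_s: 10.75
tcp_pos: [0.6121, -0.1246, 0.118]
tool_rot: [-0.0, 0.837, 0.547, 0.0]
force: [-1.4, 1.1, 4.8]
grip_width: 0.0107
```

```bash
cat > arc.py <<'E'
# rows for a swing: pin, from current pose, to gate angle th (rad, world), n rows
from h import *
import sys
def arc(pin,th,n):
    s,p,R=pose(); r=p[:2]-pin; a0=np.arctan2(-r[1],-r[0]); print('gate angle now',a0.round(4),'radius',np.linalg.norm(r).round(4),'Tz',s['wrist_torque'].round(3),'F',s['force'].round(2),'w',s['grip_width'].round(4),'q7',s['qpos'][6].round(3),'t',s['time_s'])
    out=[]
    for k in range(1,n+1):
        d=(th-a0)*k/n; c,q=np.cos(d),np.sin(d); w=np.array([*(pin+np.array([[c,-q],[q,c]])@r),p[2]])
        t=R.T@(w-p)*1000; out.append([0,*t.round(1).tolist(),round(float(-d),3)])
    print(out)
E
python3 - <<'E'
from arc import *
arc(np.array([.618,-.0350]),.75,12)
E
```

```text
Traceback (most recent call last):
  File "arc.py", line 5, in arc
    s,p,R=pose(); r=p[:2]-pin; a0=np.arctan2(-r[1],-r[0]); print('gate angle now',a0.round(4),'radius',np.linalg.norm(r).round(4),'Tz',s['wrist_torque'].round(3),'F',s['force'].round(2),'w',s['grip_width'].round(4),'q7',s['qpos'][6].round(3),'t',s['time_s'])
                                                                                                                                                                                              ^^^^^^^^^^^^^^^^^^^^^
AttributeError: 'float' object has no attribute 'round'
```

```bash
sed -i "s/s\['grip_width'\].round(4)/round(float(s['grip_width']),4)/;s/s\['qpos'\]\[6\].round(3)/round(float(s['qpos'][6]),3)/" arc.py
python3 - <<'E'
from arc import *
arc(np.array([.618,-.0350]),.75,12)
E
```

```text
gate angle now 1.5054 radius 0.0898 Tz [0.215 0.287 0.211] F [-1.38  1.11  4.8 ] w 0.0107 q7 1.253 t 10.75
[[0, -1.8, -5.4, -0.0, 0.063], [0, -3.2, -10.8, -0.0, 0.126], [0, -4.3, -16.4, -0.0, 0.189], [0, -5.0, -22.0, -0.0, 0.252], [0, -5.4, -27.6, -0.0, 0.315], [0, -5.4, -33.3, -0.0, 0.378], [0, -5.0, -38.9, -0.0, 0.441], [0, -4.3, -44.5, -0.0, 0.504], [0, -3.3, -50.1, -0.0, 0.567], [0, -1.9, -55.6, -0.0, 0.629], [0, -0.2, -61.0, -0.0, 0.692], [0, 1.9, -66.2, -0.0, 0.755]]
```

>>> apply_moves(increments=[0,-1.8,-5.4,0,0.063,0,-3.2,-10.8,0,0.126,0,-4.3,-16.4,0,0.189,0,-5.0,-22,0,0.252,0,-5.4,-27.6,0,0.315,0,-5.4,-33.3,0,0.378,0,-5.0,-38.9,0,0.441,0,-4.3,-44.5,0,0.504,0,-3.3,-50.1,0,0.567,0,-1.9,-55.6,0,0.629,0,-0.2,-61,0,0.692,0,1.9,-66.2,0,0.755,0,1.9,-66.2,0,0.755])

```text
time_s: 12.05
tcp_pos: [0.5513, -0.0961, 0.118]
tool_rot: [-0.0, 0.98, 0.199, -0.0]
force: [-2.6, -2.6, -1.0]
grip_width: 0.0107
```

Run:
```python
from arc import *
arc(np.array([.618,-.0350]),.05,12)
```

```text
gate angle now 0.7421 radius 0.0905 Tz [-0.432  0.478 -0.158] F [-2.61 -2.64 -0.98] w 0.0107 q7 0.697 t 12.05
[[0, -1.6, -5.0, 0.0, 0.058], [0, -2.9, -10.0, 0.0, 0.115], [0, -3.9, -15.1, 0.0, 0.173], [0, -4.7, -20.3, 0.0, 0.231], [0, -5.1, -25.5, 0.0, 0.288], [0, -5.2, -30.7, 0.0, 0.346], [0, -5.0, -35.9, 0.0, 0.404], [0, -4.6, -41.1, 0.0, 0.461], [0, -3.8, -46.3, 0.0, 0.519], [0, -2.7, -51.4, 0.0, 0.577], [0, -1.4, -56.4, 0.1, 0.634], [0, 0.3, -61.4, 0.1, 0.692]]
```

>>> apply_moves(increments=[0,-1.6,-5,0,0.058,0,-2.9,-10,0,0.115,0,-3.9,-15.1,0,0.173,0,-4.7,-20.3,0,0.231,0,-5.1,-25.5,0,0.288,0,-5.2,-30.7,0,0.346,0,-5.0,-35.9,0,0.404,0,-4.6,-41.1,0,0.461,0,-3.8,-46.3,0,0.519,0,-2.7,-51.4,0,0.577,0,-1.4,-56.4,0,0.634,0,0.3,-61.4,0,0.692,0,0.3,-61.4,0,0.692])

```text
time_s: 13.35
tcp_pos: [0.527, -0.0394, 0.118]
tool_rot: [-0.0, 0.989, -0.145, -0.001]
force: [-4.2, -2.0, 0.9]
grip_width: 0.0106
```

Run:
```python
from arc import *
arc(np.array([.618,-.0350]),-.01,3)
```

```text
gate angle now 0.0482 radius 0.0911 Tz [-0.413  0.675 -0.3  ] F [-4.2  -1.98  0.9 ] w 0.0106 q7 0.154 t 13.35
[[0, -0.6, -1.7, 0.0, 0.019], [0, -1.1, -3.4, 0.0, 0.039], [0, -1.6, -5.0, 0.0, 0.058]]
```

>>> apply_moves(increments=[0,-0.6,-1.7,0,0.019,0,-1.0,-2.8,0,0.032,0,-1.0,-3.5,0,0.036,0,-1.2,-4.3,0,0.036,0,-1.2,-4.3,0,0.036])

```text
time_s: 13.85
tcp_pos: [0.527, -0.0365, 0.118]
tool_rot: [0.001, 0.987, -0.163, -0.001]
force: [-2.8, -7.9, -1.8]
grip_width: 0.0113
```

Run:
```python
from arc import *
arc(np.array([.618,-.0350]),-.02,3)
go(.527,-.037,.118,-.3)
```

```text
gate angle now 0.0162 radius 0.0911 Tz [-1.575  0.553 -0.141] F [-2.76 -7.9  -1.81] w 0.0113 q7 0.124 t 13.85
[[0, -0.4, -1.0, -0.0, 0.012], [0, -0.7, -2.1, -0.0, 0.024], [0, -1.1, -3.1, -0.0, 0.036]]
t 13.85 tcp [ 0.527  -0.0365  0.118 ] jaw -0.328 F [-2.76 -7.9  -1.81] w 0.0113 q7 0.124
  shift mm [0.2 0.5 0. ] twist -0.028 tilt [-1.9e-03 -8.0e-04 -1.0e+00]
```

>>> apply_moves(increments=[0,0,0,0,0.05,0,0,0,0,0.1,0,0,0,0,0.15,0,0,0,0,0.2,0,0,0,0,0.25,0,0,0,0,0.3])

```text
time_s: 14.45
tcp_pos: [0.5268, -0.0365, 0.118]
tool_rot: [0.001, 0.951, -0.309, -0.001]
force: [-3.2, -1.8, 0.4]
grip_width: 0.0108
```

```bash
cat > tq.py <<'E'
from h import *
s,p,R=pose();print('t',s['time_s'],'p',p.round(4),'jaw',np.arctan2(R[1,0],R[0,0]).round(4),'T',s['wrist_torque'].round(3),'F',s['force'].round(2),'w',round(float(s['grip_width']),4),'q7',round(float(s['qpos'][6]),3),'v7',round(float(s['joint_vel'][6]),3),'tau7',round(float(s['tau'][6]),3))
E
python3 tq.py
```

```text
t 14.45 p [ 0.5268 -0.0365  0.118 ] jaw -0.6277 T [-0.58   0.542  0.347] F [-3.15 -1.82  0.37] w 0.0108 q7 -0.078 v7 -0.335 tau7 0.212
```

>>> apply_moves(increments=[0,0,0,0,0.05,0,0,0,0,0.1,0,0,0,0,0.15,0,0,0,0,0.2,0,0,0,0,0.25,0,0,0,0,0.3])

```text
time_s: 15.05
tcp_pos: [0.5266, -0.0363, 0.118]
tool_rot: [0.001, 0.894, -0.447, -0.001]
force: [-2.5, -2.3, -0.2]
grip_width: 0.0106
```

```bash
python3 tq.py
```

```text
t 15.05 p [ 0.5266 -0.0363  0.118 ] jaw -0.9276 T [-0.399  0.53   0.324] F [-2.48 -2.31 -0.15] w 0.0106 q7 -0.283 v7 -0.338 tau7 0.222
```

>>> apply_moves(increments=[0,0,0,0,0.05,0,0,0,0,0.1,0,0,0,0,0.15,0,0,0,0,0.2,0,0,0,0,0.25,0,0,0,0,0.3])

```text
time_s: 15.65
tcp_pos: [0.5265, -0.0362, 0.118]
tool_rot: [0.001, 0.818, -0.576, -0.001]
force: [-3.0, -1.7, 0.6]
grip_width: 0.0106
```

```bash
python3 tq.py
```

```text
t 15.65 p [ 0.5265 -0.0362  0.118 ] jaw -1.2274 T [-0.447  0.546  0.355] F [-3.03 -1.73  0.63] w 0.0106 q7 -0.492 v7 -0.348 tau7 0.236
```

>>> apply_moves(increments=[0,0,0,0,0.05,0,0,0,0,0.1,0,0,0,0,0.15,0,0,0,0,0.2,0,0,0,0,0.25,0,0,0,0,0.3])

```text
time_s: 16.25
tcp_pos: [0.5265, -0.036, 0.118]
tool_rot: [0.001, 0.722, -0.692, -0.001]
force: [-3.3, -2.2, 0.0]
grip_width: 0.0106
```

```bash
python3 tq.py
```

```text
t 16.25 p [ 0.5265 -0.036   0.118 ] jaw -1.5272 T [-0.34   0.533  0.367] F [-3.29 -2.22  0.05] w 0.0106 q7 -0.706 v7 -0.358 tau7 0.253
```

>>> apply_moves(increments=[0,0,0,0,0.05,0,0,0,0,0.1,0,0,0,0,0.15,0,0,0,0,0.2,0,0,0,0,0.25,0,0,0,0,0.3])

```text
time_s: 16.85
tcp_pos: [0.5265, -0.0358, 0.118]
tool_rot: [-0.002, -0.611, 0.792, 0.001]
force: [-4.1, -1.4, 1.4]
grip_width: 0.0109
```

```bash
python3 tq.py
```

```text
t 16.85 p [ 0.5265 -0.0358  0.118 ] jaw -1.8266 T [-0.289  0.588  0.427] F [-4.13 -1.38  1.44] w 0.0109 q7 -0.926 v7 -0.369 tau7 0.204
```

>>> apply_moves(increments=[0,0,0,0,0.05,0,0,0,0,0.1,0,0,0,0,0.15,0,0,0,0,0.2,0,0,0,0,0.25])

```text
time_s: 17.35
tcp_pos: [0.5266, -0.0356, 0.118]
tool_rot: [-0.002, -0.508, 0.861, 0.001]
force: [-3.1, -1.4, 2.1]
grip_width: 0.0107
```

```bash
python3 tq.py
```

```text
t 17.35 p [ 0.5266 -0.0356  0.118 ] jaw -2.0759 T [-0.397  0.502  0.464] F [-3.09 -1.36  2.08] w 0.0107 q7 -1.118 v7 -0.392 tau7 0.192
```

>>> apply_moves(increments=[0,0,0,0,0.05,0,0,0,0,0.1,0,0,0,0,0.15,0,0,0,0,0.2,0,0,0,0,0.25])

```text
time_s: 17.85
tcp_pos: [0.5267, -0.0355, 0.1181]
tool_rot: [-0.002, -0.397, 0.918, 0.001]
force: [-2.5, -2.0, 2.0]
grip_width: 0.0108
```

```bash
python3 tq.py
```

```text
t 17.85 p [ 0.5267 -0.0355  0.1181] jaw -2.3251 T [-0.351  0.512  0.532] F [-2.54 -1.96  2.03] w 0.0108 q7 -1.323 v7 -0.42 tau7 0.189
```

>>> apply_moves(increments=[0,0,0,0,0,0,0,0,0,0,1,0,0,0,0,1,0,0,0,0,1,0,0,0,0,1,0,0,0,0,1,0,0,0,0,1,0,0,0,0,1,0,0,-20,0,1,0,0,-60,0,1,0,0,-100,0,1,0,0,-100,0])

```text
time_s: 19.05
tcp_pos: [0.5289, -0.0366, 0.222]
tool_rot: [0.001, -0.397, 0.918, -0.0]
force: [-0.2, 0.1, 0.8]
grip_width: 0.0855
```

```bash
python3 tq.py
python3 - <<'E'
from h import *
s=snap('wrist','w7');a=snap('side','s7');b=snap('scene','c7')
def c(s,X,w,h,W,H):
    u,v=proj(s,X).astype(int); i=s['frame'][v-h//2:v+h//2,u-w//2:u+w//2]; return cv2.resize(i,(W,H),interpolation=cv2.INTER_CUBIC)
X=[.56,-.035,.06]
o=np.hstack([cv2.resize(s['frame'],(400,300)),np.zeros((300,400,3),np.uint8)]);
o=np.vstack([o,np.hstack([c(a,X,100,75,400,300),c(b,X,100,75,400,300)])])
cv2.imwrite('pics/fin.png',o[...,::-1])
E
```

```text
t 19.05 p [ 0.5289 -0.0366  0.222 ] jaw -2.3255 T [-0.042 -0.023  0.015] F [-0.16  0.09  0.76] w 0.0855 q7 -1.493 v7 0.059 tau7 -0.732
```

View pics/fin.png

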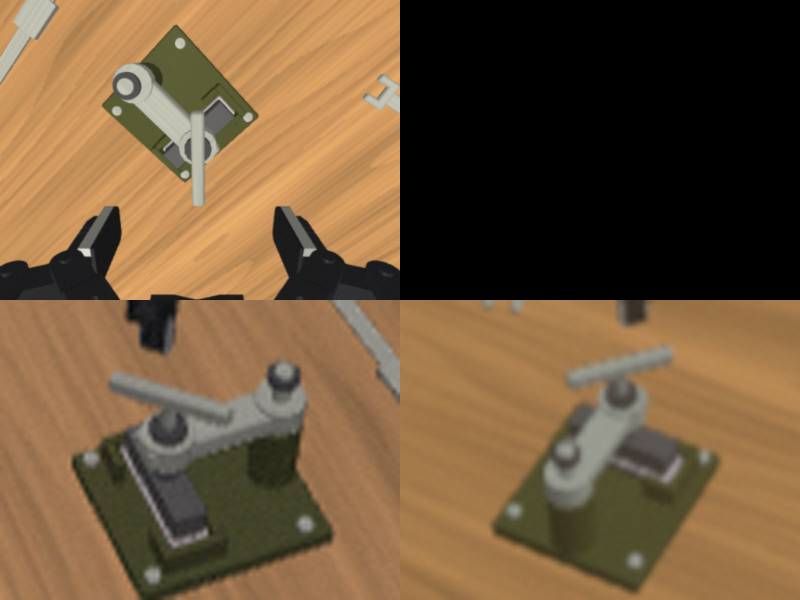

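The final views show the gate shut across the nest with the insert seated level under it. The handle is free and the gripper is clear above. Handing in.

```bash
python3 -c "
from h import *
print(env.job_done())"
```

```text
the job is handed in; nothing more can be done
None
```

The job is handed in after about 19 s of the allowed 72 s. The insert is in the nest of the smaller bracket, the gate is shut over it, and the screw is tightened. No verdict is reported.

- **Insert:** it met the nest floor at about 26.6 mm. A wrist-camera check after release put it about 1 mm from my estimate of the nest centre.
- **Gate:** I swung it shut by the T-handle. The side force rose to about 8 N at a gate angle of 0.016 rad, against a measured bracket angle of 0.014 rad, so it had reached its stop.
- **Clamping:** handle torque was about 0.34 N m running free. I stopped at 0.53 N m after about 2 rad, a rise of about 0.19 N m. By the figures in the task that is roughly 54 N on the insert. I could not measure the pad force directly.
- **Final state:** the handle is released and the gripper is clear above it. The last pictures show the insert seated and the gate shut.
- **Disagreement:** wrist-camera and tool-position estimates of the held insert differed by 1–3 mm. I split the difference, and the insert went in without touching the walls.
- **Bystanders:** I never worked near the caliper, spacer or wrench, but I did not measure their positions again at the end.

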